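# Slide the slab tray over the sill into its bay

## Task

Put the plywood tray with the stone slab away in its bay on the table: too heavy-laden to carry, it has to be tipped and pushed. Lift only its handle end, rest that end on the bay's raised sill with the tail still on the table, and let go; then push the tray from behind, over the sill, until its tail drops behind the sill and the whole tray lies flat in the bay. Keep the slab in the tray and leave the tape roll, the cork block and the glue bottle alone.

Things in the scene. Friction and masses are not known exactly. Their poses are not given: they have to be found in the camera images.
- bay: Wooden frame fixed to the table, open on top, 236 mm long. Origin: centre of its underside, on the table; +x = the way in. Floor 4 mm thick; inside x -102 to 102 mm, 159 mm wide. Sill at the entry: top 14 mm over the table, x -118 to -102 mm. Back stop 24 mm high, x 102 to 118 mm. Side rails 30 mm high, splayed at the entry (mouth 200 mm wide at x -145 mm) to guide the tray.
- tray: Loose open plywood tray, 190 mm long (x) x 145 mm wide x 52 mm high, walls and floor 6 mm, flat smooth underside, 0.36 to 0.58 kg without the slab. Origin: centre of its underside. x points to the leading end, which carries the pull block and faces the bay at the start.
- tray_handle (a point): Centre of the wooden pull block on the outside of the tray's leading end: 34 mm long (tray x), 22 mm wide (tray y), 22 mm high; it lies 112 mm ahead of the tray's origin and 41 mm above its underside. To be pinched across its 22 mm width from above. Same axes as the tray.
- tray_lead (a point): Middle of the tray's bottom leading edge, 95 mm ahead of its origin.
- tray_tail (a point): Middle of the tray's bottom trailing edge, 95 mm behind its origin; the 52 mm high rear wall stands above it, faced with a polished, slippery steel push plate.
- slab: Pale stone slab, 150 x 117 x 8 mm, 0.3 kg, lying loose on the tray's floor. Origin: centre of its underside, x along its length.
- tape: Bystander: roll of masking tape lying flat, 104 mm across, 25 mm high. Origin: centre of its underside.
- block: Bystander: cork sanding block, 60 x 101 x 32 mm. Origin: centre of its underside.
- glue: Bystander: glue bottle with a cap, standing, 49 x 63 x 140 mm. Origin: centre of its underside.

How it is judged:
By the outcome, as a careful person would: the job done as asked, in the order asked, and still so for the second after the job is handed in, with the robot touching nothing.
It also fails if it takes over 58 s, if anything falls off the work surface, if the arm or the gripper's body presses on something with over 40 N, if the wrist force passes 120 N, or if a joint passes its speed limit or range.

## Robot

A 6-joint arm with a two-finger parallel gripper is mounted at the origin on the work surface; the furniture and walls round the work are solid. World frame = base frame: x ahead of the robot, y to its left, z up, the work surface at z = 0. Lengths are in m, angles in degrees, forces in N, time in s.
With the tool pointing down it reaches from about 0.3 to 0.875 m from the base axis. Payload 4.2 kg.
Tool frame: the origin (TCP) lies at the centre of the arm's flange, where the gripper is bolted on; the fingertips stand env.tips_ahead ahead of it and the grasp point (between the pads) lies 155 mm ahead of it (env.tips_ahead is the distance from the TCP to the fingertips, in m); z points along the fingers, y is the line along which they close (so a half turn about z gives the same grasp; the last joint's range is limited). The gripper opens to 85 mm and grips with 20 to 120 N. Pads are 22 mm wide; open, the fingers measure 114 mm over their backs; the gripper's body (76 mm by 85 mm) begins 54 mm behind the grasp point. The pads swing forward as they close: fully open they stand 13 mm farther back than shut.
Start: joints at [-70.073, 18.312, 89.639, -0, 72.044, -1.146], TCP at [0.207, -0.537, 0.405] pointing down, gripper open.
Joint ranges: [-177.97, 177.97], [-48.28, 115.42], [12.27, 149.76], [-77.06, 257.06], [2.81, 150.46], [-146.56, 146.56]. Speed limits (degrees/s): [147.25, 147.25, 180, 180, 180, 180].

## Interface

Orientations are given as [roll, pitch, yaw] about the fixed x, y, z axes, in that order (R = Rz(yaw) Ry(pitch) Rx(roll)).
In Python, from plant import env, capture, get_calibration, ticket gives the robot as it stands. The module is installed in compiled form; this text tells all that it offers.
- The arm moves only by the tool send_rows, never from a script. Its argument "steps" is a list of rows, each an object with "twist": the turn, a rotation vector about the world's x, y, z in units of 60 degrees (1.0 is 60 degrees), a list of three; "translation": the shift along the world's x, y, z in units of 0.15 m (1.0 is 0.15 m), a list of three; "grip": the closure, from -1 (fully open) to 1 (shut). A call has 1 to 10 rows; each row is the pose to reach, as a shift and turn from the pose commanded when the call began; what a row does not reach only later rows make up. A row lasts 1/10 s, in which the tool goes at most 50 mm and 8.59 degrees, less where a joint would pass 70% of its speed; a pose out of reach is approached as far as the arm can. A call with a number of a shift or a turn outside -1 to 1 is refused whole. A call with a gripper value outside its range is refused whole. The fingers move at their own pace and stop on an object; the grip force is fixed at half the most. Time passes only in rows, so rows that repeat a pose let the fingers close. It gives the time, the measured TCP pose, the force, the opening and the grip force at its end, in the units of the state.
- env.get_state(): the state, without advancing time (a new reading comes with each control period).
- capture(name): name is "side" or "top"; returns the picture (480x640x3 uint8, red, green, blue); there is no depth.
- get_calibration(name): a dict with "camera_matrix" (3x3 intrinsics, pixels), "D" ([k1, k2, p1, p2, k3] as OpenCV has them; the pictures are not rectified), "view" (4x4, takes a point from world to camera coordinates). Camera axes: x right, y up, looking along -z (the intrinsics and any distortion apply to the point x, -y, -z); pixel columns grow to the right and rows downward; lengths in m; the calibration is good to about 2 mm. A picture is of the moment at which its call begins. get_calibration takes no time and is no camera call.
- ticket.hand_in(): hands the job in; it is judged then, once.
The state is a dict: "t": time; "joints": joint angles; "qd": joint speeds; "effort": joint torques, N m; "tool_pos": TCP position; "orientation": TCP orientation; "force": force on the tool from outside, world axes, zero at the start; "torque": the same for the moment, N m; "opening": finger opening in m; "grasp_force": force on a finger pad.
Only numpy, scipy, OpenCV 4.12 (cv2) and the standard library are available. Lean on these libraries where they do the work, as an engineer would, in place of code of your own. Each camera call takes 0.05 s, during which the arm holds its last target. There are 200 camera calls.

## Working session

There is one attempt and no reset: what is moved stays moved. The work goes in short steps, Python scripts to look and compute and a tool call to move; the robot and the scene stay as the last step left them, time stands still between calls to the robot, and variables do not carry over. Pictures are saved under pics/ and viewed, at most 10 in all, crops included, and the job is handed in when it is done.

Besides the shell and the picture viewer there is one more tool, called after "Call:" as name(argument=value, ...), one argument or row to a line, values as JSON. send_rows: Moves the arm, as the interface text tells. Its arguments: {"type":"object","properties":{"steps":{"type":"array","items":{"type":"object","properties":{"twist":{"type":"array","items":{"type":"number"}},"translation":{"type":"array","items":{"type":"number"}},"grip":{"type":"number"}}}}},"required":["steps"]}

```bash
mkdir -p pics; python3 - <<'E'
from plant import env,capture,get_calibration
import cv2,numpy as np
np.set_printoptions(precision=4,suppress=True)
for n in("top","side"):
    im=capture(n);cv2.imwrite(f"pics/{n}0.png",im[:,:,::-1]);print(get_calibration(n))
print(env.tips_ahead,env.get_state())
E
```

```text
{'camera_matrix': array([[467.7377,   0.    , 314.1401],
       [  0.    , 467.7377, 239.7842],
       [  0.    ,   0.    ,   1.    ]]), 'D': array([-0.0022,  0.    ,  0.    ,  0.    ,  0.    ]), 'view': array([[ 0.0149, -0.9997, -0.0167,  0.0905],
       [ 0.9984,  0.014 ,  0.0545, -0.5004],
       [-0.0543, -0.0175,  0.9984, -1.4571],
       [ 0.    ,  0.    ,  0.    ,  1.    ]])}
{'camera_matrix': array([[519.7837,   0.    , 317.2195],
       [  0.    , 519.7837, 239.3754],
       [  0.    ,   0.    ,   1.    ]]), 'D': array([-0.1063,  0.    ,  0.    ,  0.    ,  0.    ]), 'view': array([[-0.9252, -0.3791, -0.0144,  0.4999],
       [ 0.2321, -0.5956,  0.769 , -0.1051],
       [-0.3002,  0.7082,  0.6391, -1.3276],
       [ 0.    ,  0.    ,  0.    ,  1.    ]])}
0.1734 {'t': 0.1, 'joints': array([-70.0728,  18.3469,  89.7003,   0.0003,  72.0432,  -1.1458]), 'qd': array([-0.0809, -0.0018, -0.1102,  0.0121, -0.0947,  0.0865]), 'effort': array([ -0.0004, -41.6409, -23.4704,  -0.    ,   0.0048,  -0.    ]), 'tool_pos': array([ 0.2067, -0.5364,  0.404 ]), 'orientation': array([-179.9097,   -0.0021,   21.0729]), 'force': array([-0.6335, -0.1993,  0.7202]), 'torque': array([-0.0025,  0.0015,  0.0019]), 'grasp_force': 0.0, 'opening': 0.08538386969789694}
```

View pics/top0.png

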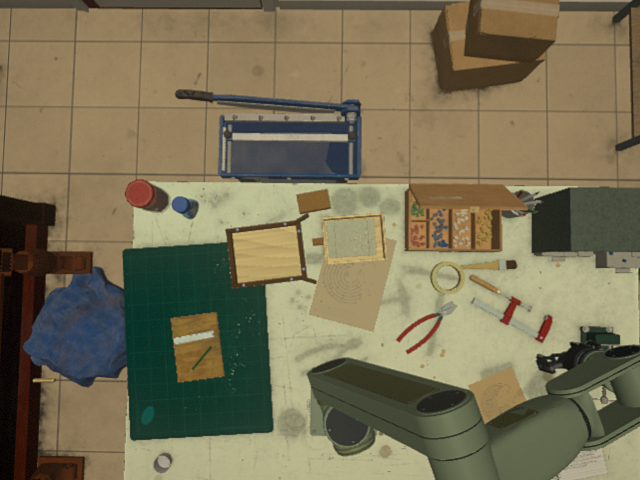

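View pics/side0.png

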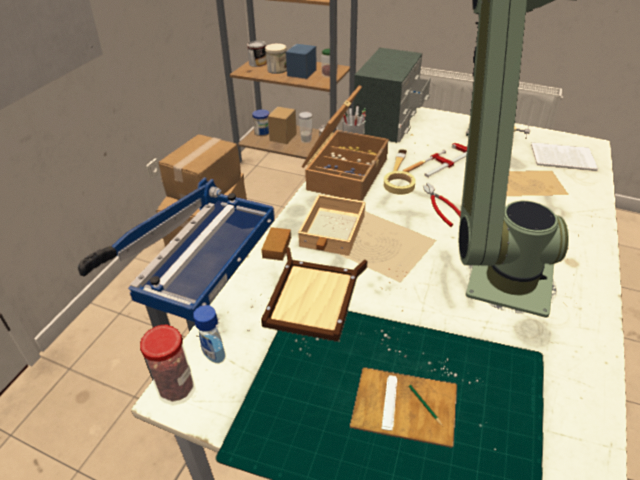

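The top view shows the tray at about (353,240) with its handle on the left at (318,241), and the bay at (267,253) with its mouth to the right. The cork block is at (313,200), the tape at (448,277) and the glue bottle at (183,207). Next I'll look at an enlarged crop.

```bash
cat > h.py <<'E'
from plant import env,capture,get_calibration
import cv2,numpy as np
np.set_printoptions(precision=4,suppress=True)
def plane(n,px,z):
    c=get_calibration(n);V=c["view"];R=V[:3,:3];o=-R.T@V[:3,3]
    u=cv2.undistortPoints(np.array(px,float).reshape(-1,1,2),c["camera_matrix"],c["D"]).reshape(-1,2)
    d=np.c_[u[:,0],-u[:,1],-np.ones(len(u))]@R
    return o+d*((z-o[2])/d[:,2])[:,None]
def proj(n,P):
    c=get_calibration(n);V=c["view"];q=np.atleast_2d(P)@V[:3,:3].T+V[:3,3]
    return cv2.projectPoints((q*[1,-1,-1]).reshape(-1,1,3),np.zeros(3),np.zeros(3),c["camera_matrix"],c["D"])[0].reshape(-1,2)
def crop(n,im,x0,y0,x1,y1,s,name):
    c=cv2.resize(im[y0:y1,x0:x1,::-1],None,fx=s,fy=s,interpolation=cv2.INTER_CUBIC);cv2.imwrite(name,c)
E
python3 - <<'E'
from h import *
im=cv2.imread("pics/top0.png")[:,:,::-1]
crop("top",im,220,180,400,300,4.4,"pics/t1.png")
hsv=cv2.cvtColor(im[180:300,220:400].copy(),cv2.COLOR_RGB2HSV)
for p in [(353,222),(384,240),(353,263),(325,240),(318,241),(350,240),(400,200),(267,230),(313,200)]: print(p,hsv[p[1]-180,min(p[0]-220,179)])
E
```

```text
(353, 222) [ 28  59 159]
(384, 240) [ 22 113 179]
(353, 263) [ 21  87 144]
(325, 240) [ 20 116 180]
(318, 241) [ 17 157 125]
(350, 240) [ 28  57 151]
(400, 200) [ 29  57 174]
(267, 230) [ 21 111 195]
(313, 200) [ 18 156 126]
```

View pics/t1.png

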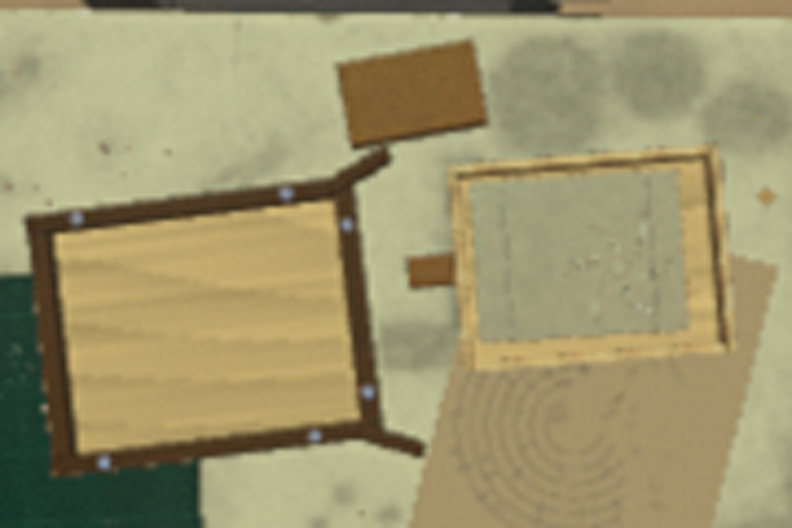

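The enlarged crop shows the tray rim corners at (449,170), (716,148), (733,350) and (468,370), in crop pixels. The handle end is at (408,258)–(409,287). The bay's outer corners are at (28,218), (55,474), (351,188) and (381,435), and the block is at (338,65)–(487,122).

```bash
python3 - <<'E'
from h import *
f=lambda L:np.array(L)/4.4+[220,180]-.5+.5/4.4
def rect(q,z,names):
    P=plane("top",f(q),z)[:,:2];print(P, [np.linalg.norm(P[i]-P[(i+1)%len(P)]) for i in range(len(P))], P.mean(0));return P
ang=lambda d:np.degrees(np.arctan2(d[1],d[0]))
T=rect([(449,170),(716,148),(733,350),(468,370)],.052,0)
print("tray yaw",ang(T[0]-T[1]),ang(T[3]-T[2]),ang(T[0]-T[3])+90, ang(T[1]-T[2])+90)
H=rect([(408,258),(409,287)],.052,0)
yaw=np.radians((ang(T[0]-T[1])+ang(T[3]-T[2]))/2)
print("handle pred end",T.mean(0)+.129*np.array([np.cos(yaw),np.sin(yaw)]))
B=rect([(28,218),(345,184),(372,436),(55,474)],.027,0)
F=rect([(53,234),(335,200),(361,422),(78,455)],.004,0)
print("bay yaw",ang(B[0]-B[1]),ang(B[3]-B[2]),ang(B[0]-B[3])-90,ang(F[0]-F[1]),ang(F[3]-F[2]),ang(F[0]-F[3]),ang(F[1]-F[2]))
rect([(390,152),(423,450)],.03,0)
rect([(338,65),(471,40),(487,122),(354,146)],.032,0)
im=cv2.imread("pics/side0.png")[:,:,::-1]
crop("side",im,230,170,390,350,3.3,"pics/s1.png")
E
```

```text
[[ 0.5636  0.075 ]
 [ 0.5815 -0.1109]
 [ 0.4409 -0.1237]
 [ 0.4243  0.0598]] [np.float64(0.18675462220482877), np.float64(0.1411312778969392), np.float64(0.18423754705859363), np.float64(0.14008642727904935)] [ 0.5026 -0.0249]
tray yaw 95.49034448407048 95.16260998153099 96.20978167319095 95.18134177322145
[[0.5016 0.1027]
 [0.4814 0.1017]] [np.float64(0.020240259322741566), np.float64(0.020240259322741566)] [0.4915 0.1022]
handle pred end [0.4906 0.1035]
[[0.5278 0.3743]
 [0.5551 0.1488]
 [0.3769 0.1267]
 [0.3466 0.3505]] [np.float64(0.22710804864740405), np.float64(0.1796236153577764), np.float64(0.22583636668020732), np.float64(0.182749129322059)] [0.4516 0.2501]
[[0.5182 0.3606]
 [0.5456 0.157 ]
 [0.3861 0.1356]
 [0.3593 0.3387]] [np.float64(0.20540404341646123), np.float64(0.1609295147569657), np.float64(0.20479297905048513), np.float64(0.16036713285031903)] [0.4523 0.248 ]
bay yaw 96.90656884975536 97.69753595100495 -82.53815726412824 97.6665867123633 97.50900049113463 7.8582563122750475 7.639752954476635
[[0.5781 0.1171]
 [0.3677 0.0905]] [np.float64(0.2120481153293787), np.float64(0.2120481153293787)] [0.4729 0.1038]
[[0.6395 0.1549]
 [0.6585 0.0607]
 [0.6001 0.0486]
 [0.5818 0.1426]] [np.float64(0.09614889249351374), np.float64(0.0596551361945265), np.float64(0.0957976330622195), np.float64(0.0589823781770101)] [0.62   0.1017]
```

View pics/s1.png

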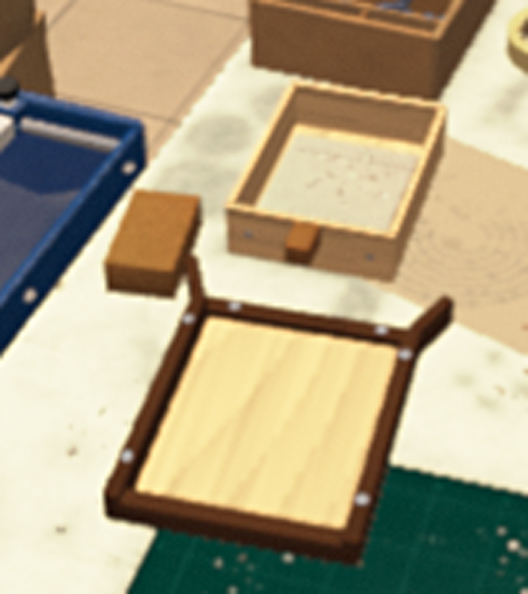

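The side crop confirms the layout. The tray's handle faces the bay's open mouth, with the sill at about (300,320) in the crop, and the cork block sits beside the left wing.

- **Tray:** centre (0.5025,-0.025), yaw about 95.4°.
- **Bay:** centre (0.452,0.249), yaw about 97.6°.
- **Handle:** about (0.4925,0.086).

Moving above the handle now.

Call:
send_rows(
  steps=[
    {"translation":[0.45,1,0],"twist":[0,0,0.3],"grip":-1},
    {"translation":[0.45,1,0],"twist":[0,0,0.3],"grip":-1},
    {"translation":[0.45,1,0],"twist":[0,0,0.3],"grip":-1},
    {"translation":[0.45,1,0],"twist":[0,0,0.3],"grip":-1},
    {"translation":[0.45,1,0],"twist":[0,0,0.3],"grip":-1},
  ],
)

```text
t: 0.6
tool_pos: [0.2748, -0.385, 0.4048]
orientation: [-180.0, 0.0, 39.2]
force: [0.5, -0.6, -0.1]
opening: 0.0851
grasp_force: 0.0
```

Call:
send_rows(
  steps=[
    {"translation":[0.45,1,0],"twist":[0,0,0.3],"grip":-1},
    {"translation":[0.45,1,0],"twist":[0,0,0.3],"grip":-1},
    {"translation":[0.45,1,0],"twist":[0,0,0.3],"grip":-1},
    {"translation":[0.45,1,0],"twist":[0,0,0.3],"grip":-1},
    {"translation":[0.45,1,0],"twist":[0,0,0.3],"grip":-1},
  ],
)

```text
t: 1.1
tool_pos: [0.3425, -0.2362, 0.4048]
orientation: [180.0, 0.0, 57.2]
force: [-0.3, 0.1, 0.1]
opening: 0.0855
grasp_force: 0.0
```

Call:
send_rows(
  steps=[
    {"translation":[0.5,1,0],"twist":[0,0,0.3],"grip":-1},
    {"translation":[0.5,1,0],"twist":[0,0,0.3],"grip":-1},
    {"translation":[0.5,1,0],"twist":[0,0,0.3],"grip":-1},
    {"translation":[0.5,1,0],"twist":[0,0,0.3],"grip":-1},
    {"translation":[0.5,1,0],"twist":[0,0,0.3],"grip":-1},
  ],
)

```text
t: 1.6
tool_pos: [0.4182, -0.0866, 0.4046]
orientation: [180.0, 0.0, 75.2]
force: [-0.1, -0.0, -1.4]
opening: 0.0852
grasp_force: 0.0
```

Call:
send_rows(
  steps=[
    {"translation":[0.5,1,-0.5],"twist":[0,0,0.34],"grip":-1},
    {"translation":[0.5,1,-0.5],"twist":[0,0,0.34],"grip":-1},
    {"translation":[0.5,1,-0.5],"twist":[0,0,0.34],"grip":-1},
    {"translation":[0.5,1,-0.5],"twist":[0,0,0.34],"grip":-1},
    {"translation":[0.5,1,-0.5],"twist":[0,0,0.34],"grip":-1},
  ],
)

```text
t: 2.1
tool_pos: [0.4935, 0.0637, 0.3274]
orientation: [-179.8, 0.0, 95.5]
force: [-1.6, -0.3, -0.1]
opening: 0.0854
grasp_force: 0.0
```

Call:
send_rows(
  steps=[
    {"translation":[0,0.15,-0.2],"twist":[0,0,0],"grip":-1},
    {"translation":[0,0.15,-0.4],"twist":[0,0,0],"grip":-1},
    {"translation":[0,0.15,-0.6],"twist":[0,0,0],"grip":-1},
    {"translation":[0,0.15,-0.7],"twist":[0,0,0],"grip":-1},
    {"translation":[0,0.15,-0.8],"twist":[0,0,0],"grip":-1},
    {"translation":[0,0.15,-0.85],"twist":[0,0,0],"grip":-1},
    {"translation":[0,0.15,-0.88],"twist":[0,0,0],"grip":-1},
    {"translation":[0,0.15,-0.88],"twist":[0,0,0],"grip":-1},
  ],
)

```text
t: 2.9
tool_pos: [0.492, 0.0849, 0.1977]
orientation: [-180.0, 0.0, 95.4]
force: [0.4, 0.4, -0.2]
opening: 0.0851
grasp_force: 0.0
```

```bash
python3 - <<'E'
from h import *
s=env.get_state();print(s["tool_pos"],s["orientation"],s["force"])
a=capture("top");b=capture("side")
a=cv2.resize(a[180:300,240:400],None,fx=3,fy=3);b=cv2.resize(b[170:350,240:400],None,fx=2,fy=2)
b=cv2.resize(b,(320,360));cv2.imwrite("pics/g1.png",np.hstack([a,b])[:,:,::-1])
E
```

```text
[0.492  0.0849 0.1977] [-179.9954    0.0164   95.3986] [ 0.3606  0.424  -0.1988]
```

View pics/g1.png

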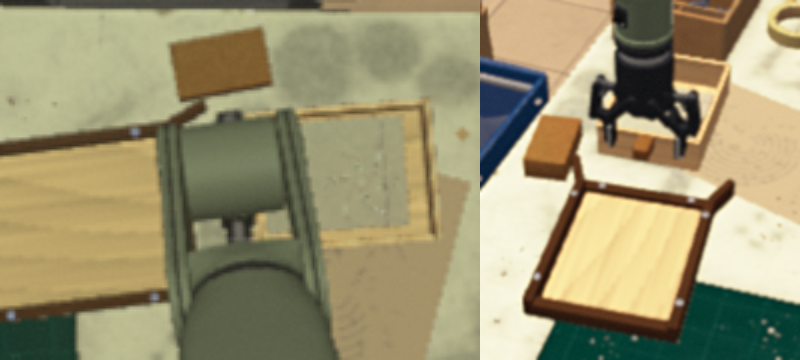

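In the side panel the open fingers straddle the handle at (643,148). Closing now.

Call:
send_rows(
  steps=[
    {"translation":[0,0,0],"twist":[0,0,0],"grip":1},
    {"translation":[0,0,0],"twist":[0,0,0],"grip":1},
    {"translation":[0,0,0],"twist":[0,0,0],"grip":1},
    {"translation":[0,0,0],"twist":[0,0,0],"grip":1},
    {"translation":[0,0,0],"twist":[0,0,0],"grip":1},
    {"translation":[0,0,0],"twist":[0,0,0],"grip":1},
    {"translation":[0,0,0],"twist":[0,0,0],"grip":1},
    {"translation":[0,0,0],"twist":[0,0,0],"grip":1},
  ],
)

```text
t: 3.8
tool_pos: [0.4922, 0.0862, 0.1982]
orientation: [179.9, -0.0, 95.5]
force: [1.4, 1.5, 5.5]
opening: 0.021
grasp_force: 60.3
```

Gripped at 21 mm. Tipping the handle end up 8° about the tail.

Call:
send_rows(
  steps=[
    {"translation":[0.002,-0.015,0.02],"twist":[0.013,0.001,0],"grip":1},
    {"translation":[0.004,-0.035,0.037],"twist":[0.027,0.0025,0],"grip":1},
    {"translation":[0.008,-0.075,0.074],"twist":[0.053,0.005,0],"grip":1},
    {"translation":[0.011,-0.115,0.11],"twist":[0.08,0.0075,0],"grip":1},
    {"translation":[0.015,-0.155,0.145],"twist":[0.107,0.01,0],"grip":1},
    {"translation":[0.019,-0.196,0.18],"twist":[0.133,0.0125,0],"grip":1},
    {"translation":[0.019,-0.196,0.18],"twist":[0.133,0.0125,0],"grip":1},
    {"translation":[0.019,-0.196,0.18],"twist":[0.133,0.0125,0],"grip":1},
  ],
)

```text
t: 4.6
tool_pos: [0.4943, 0.0561, 0.2244]
orientation: [-180.0, -8.0, 95.4]
force: [1.1, -0.9, -3.2]
opening: 0.0211
grasp_force: 59.3
```

Call:
send_rows(
  steps=[
    {"translation":[-0.02,0.025,0],"twist":[0,0,0.005],"grip":1},
    {"translation":[-0.05,0.06,0],"twist":[0,0,0.012],"grip":1},
    {"translation":[-0.08,0.1,0],"twist":[0,0,0.022],"grip":1},
    {"translation":[-0.11,0.14,0],"twist":[0,0,0.03],"grip":1},
    {"translation":[-0.14,0.18,0],"twist":[0,0,0.037],"grip":1},
    {"translation":[-0.14,0.18,0],"twist":[0,0,0.037],"grip":1},
  ],
)

```text
t: 5.2
tool_pos: [0.4727, 0.0847, 0.2247]
orientation: [-179.9, -8.1, 97.7]
force: [-0.9, 1.7, -1.5]
opening: 0.0209
grasp_force: 59.3
```

```bash
python3 - <<'E'
from h import *
s=env.get_state();print(s["tool_pos"],s["orientation"],s["force"],s["torque"])
a=capture("top");b=capture("side")
a=cv2.resize(a[180:300,240:400],None,fx=3,fy=3);b=cv2.resize(b[170:350,240:400],None,fx=2,fy=2)
cv2.imwrite("pics/g2.png",np.hstack([a,b])[:,:,::-1])
E
```

```text
[0.4727 0.0847 0.2247] [-179.9481   -8.0792   97.744 ] [-0.8937  1.652  -1.47  ] [ 0.0635 -0.0606  0.0023]
```

View pics/g2.png

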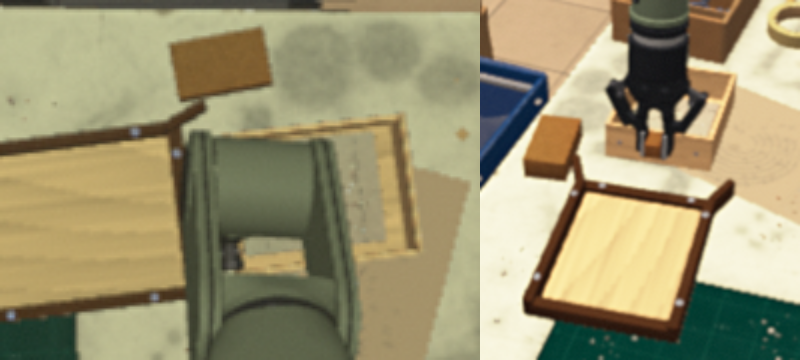

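The tray follows the gripper with its nose up and its tail still on the table, and it is lined up with the bay mouth. Next I'll draw it forward over the sill.

Call:
send_rows(
  steps=[
    {"translation":[-0.006,0.04,0],"twist":[0,0,0],"grip":1},
    {"translation":[-0.012,0.09,0],"twist":[0,0,0],"grip":1},
    {"translation":[-0.019,0.14,0],"twist":[0,0,0],"grip":1},
    {"translation":[-0.025,0.19,0],"twist":[0,0,0],"grip":1},
    {"translation":[-0.032,0.24,0],"twist":[0,0,0],"grip":1},
    {"translation":[-0.038,0.29,0],"twist":[0,0,0],"grip":1},
    {"translation":[-0.045,0.34,0],"twist":[0,0,0],"grip":1},
    {"translation":[-0.05,0.375,0],"twist":[0,0,0],"grip":1},
    {"translation":[-0.05,0.375,0],"twist":[0,0,0],"grip":1},
  ],
)

```text
t: 6.2
tool_pos: [0.466, 0.1408, 0.2249]
orientation: [180.0, -8.1, 97.7]
force: [-0.1, 2.0, -1.8]
opening: 0.0211
grasp_force: 59.3
```

```bash
python3 - <<'E'
from h import *
s=env.get_state();print(s["tool_pos"],s["orientation"],s["force"],s["torque"])
a=capture("top");b=capture("side")
a=cv2.resize(a[180:300,240:400],None,fx=3,fy=3);b=cv2.resize(b[170:350,240:400],None,fx=2,fy=2)
cv2.imwrite("pics/g3.png",np.hstack([a,b])[:,:,::-1])
E
```

```text
[0.466  0.1408 0.2249] [179.9786  -8.0722  97.7147] [-0.1213  2.0465 -1.8107] [ 0.0915  0.0403 -0.0427]
```

View pics/g3.png

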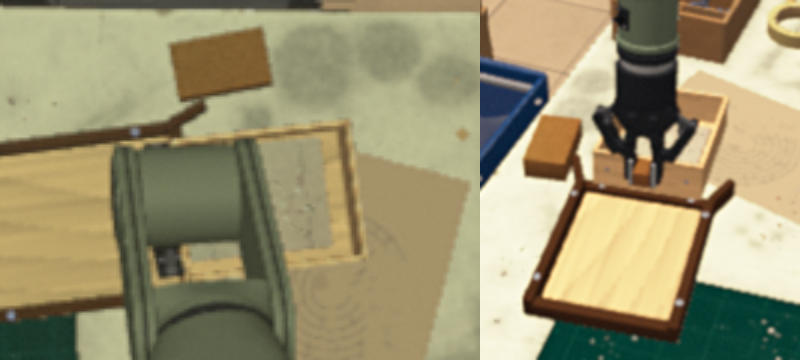

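```bash
python3 - <<'E'
from h import *
P=plane("top",[(355.7,220.7),(361.7,265.3)],.0515);print(P,P.mean(0))
c,sn=np.cos(np.radians(97.6)),np.sin(np.radians(97.6));bay=np.array([.452,.249]);d=P.mean(0)[:2]-bay
print("s,lat of tail top",d@[c,sn],d@[-sn,c], "yaw",np.degrees(np.arctan2(*(P[0]-P[1])[1::-1]))+90)
E
```

```text
[[ 0.5575 -0.0296  0.0515]
 [ 0.4211 -0.0492  0.0515]] [ 0.4893 -0.0394  0.0515]
s,lat of tail top -0.29080266104058294 0.0011879583115672794 yaw 98.20588684807761
```

The tail is about where planned (s ≈ -0.291, lateral 1 mm, yaw 98.2°), which puts the lead just past the sill. Lowering onto the sill and letting go.

Call:
send_rows(
  steps=[
    {"translation":[-0.003,0.02,-0.016],"twist":[-0.013,-0.002,0],"grip":1},
    {"translation":[-0.006,0.04,-0.033],"twist":[-0.027,-0.0035,0],"grip":1},
    {"translation":[-0.009,0.06,-0.05],"twist":[-0.04,-0.005,0],"grip":1},
    {"translation":[-0.011,0.08,-0.065],"twist":[-0.053,-0.007,0],"grip":1},
    {"translation":[-0.011,0.08,-0.065],"twist":[-0.053,-0.007,0],"grip":1},
    {"translation":[-0.011,0.08,-0.065],"twist":[-0.053,-0.007,0],"grip":1},
  ],
)

```text
t: 6.9
tool_pos: [0.4644, 0.1518, 0.2148]
orientation: [-180.0, -4.8, 97.7]
force: [-0.0, -1.0, -3.5]
opening: 0.0211
grasp_force: 59.1
```

Call:
send_rows(
  steps=[
    {"translation":[0,0,0],"twist":[0,0,0],"grip":0.4},
    {"translation":[0,0,0],"twist":[0,0,0],"grip":0.2},
    {"translation":[0,0,0],"twist":[0,0,0],"grip":0},
    {"translation":[0,0,0],"twist":[0,0,0],"grip":-0.2},
    {"translation":[0,0,0],"twist":[0,0,0],"grip":-0.4},
    {"translation":[0,0,0],"twist":[0,0,0],"grip":-0.4},
    {"translation":[0,0,0],"twist":[0,0,0],"grip":-0.4},
  ],
)

```text
t: 7.6
tool_pos: [0.4645, 0.1518, 0.215]
orientation: [180.0, -4.8, 97.7]
force: [0.5, -0.7, 0.3]
opening: 0.0598
grasp_force: 0.0
```

Released. Now I'll raise the gripper, square the tool and move behind the tail.

Call:
send_rows(
  steps=[
    {"translation":[0,0,0.05],"twist":[0,0,0],"grip":-0.4},
    {"translation":[0,0,0.15],"twist":[0,0,0],"grip":-0.4},
    {"translation":[0,0,0.3],"twist":[0,0,0],"grip":-0.4},
    {"translation":[0,0,0.6],"twist":[0,0,0],"grip":-0.4},
    {"translation":[0.05,-0.3,0.6],"twist":[-0.079,-0.0106,0],"grip":-0.4},
    {"translation":[0.1,-0.6,0.6],"twist":[-0.079,-0.0106,0],"grip":-0.4},
    {"translation":[0.1,-0.75,0.6],"twist":[-0.079,-0.0106,0],"grip":-0.4},
    {"translation":[0.1,-0.75,0.6],"twist":[-0.079,-0.0106,0],"grip":-0.4},
  ],
)

```text
t: 8.4
tool_pos: [0.4794, 0.0372, 0.3056]
orientation: [180.0, 0.0, 97.5]
force: [0.5, -0.0, -0.2]
opening: 0.0599
grasp_force: 0.0
```

Call:
send_rows(
  steps=[
    {"translation":[0.05,-0.35,0],"twist":[0,0,0],"grip":-0.4},
    {"translation":[0.1,-0.7,0],"twist":[0,0,0],"grip":-0.4},
    {"translation":[0.11,-0.78,0],"twist":[0,0,0],"grip":-0.4},
    {"translation":[0.11,-0.78,0],"twist":[0,0,0],"grip":-0.4},
  ],
)

```text
t: 8.8
tool_pos: [0.4964, -0.079, 0.3052]
orientation: [179.9, -0.0, 97.5]
force: [0.1, 0.3, -0.1]
opening: 0.0599
grasp_force: 0.0
```

```bash
python3 - <<'E'
from h import *
s=env.get_state();print(s["tool_pos"],s["orientation"],s["force"],s["opening"])
a=capture("top");b=capture("side")
a=cv2.resize(a[180:300,240:400],None,fx=3,fy=3);b=cv2.resize(b[170:350,240:400],None,fx=2,fy=2)
cv2.imwrite("pics/g4.png",np.hstack([a,b])[:,:,::-1])
E
```

```text
[ 0.4964 -0.079   0.3052] [179.9492  -0.0108  97.5168] [ 0.1289  0.3364 -0.1056] 0.059920742522738
```

View pics/g4.png

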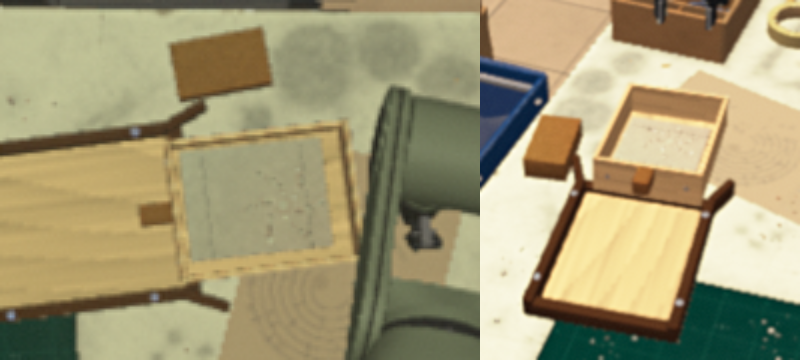

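The tray rests on the sill, square to the bay, with the slab inside. The handle is at (155,214) in the top panel and the gripper is clear behind the tail. Lowering it and starting the push.

Call:
send_rows(
  steps=[
    {"translation":[0,0,-0.3],"twist":[0,0,0],"grip":-0.4},
    {"translation":[0,0,-0.6],"twist":[0,0,0],"grip":-0.4},
    {"translation":[0,0,-0.7],"twist":[0,0,0],"grip":-0.4},
    {"translation":[0,0,-0.7],"twist":[0,0,0],"grip":-0.4},
  ],
)

```text
t: 9.3
tool_pos: [0.4949, -0.0759, 0.1978]
orientation: [-179.7, -0.2, 97.8]
force: [-1.2, 0.2, 0.7]
opening: 0.0598
grasp_force: 0.0
```

Call:
send_rows(
  steps=[
    {"translation":[-0.007,0.05,0],"twist":[0,0,0],"grip":-0.4},
    {"translation":[-0.013,0.1,0],"twist":[0,0,0],"grip":-0.4},
    {"translation":[-0.02,0.15,0],"twist":[0,0,0],"grip":-0.4},
    {"translation":[-0.026,0.2,0],"twist":[0,0,0],"grip":-0.4},
    {"translation":[-0.033,0.25,0],"twist":[0,0,0],"grip":-0.4},
    {"translation":[-0.04,0.3,0],"twist":[0,0,0],"grip":-0.4},
    {"translation":[-0.046,0.35,0],"twist":[0,0,0],"grip":-0.4},
    {"translation":[-0.053,0.4,0],"twist":[0,0,0],"grip":-0.4},
  ],
)

```text
t: 10.1
tool_pos: [0.4881, -0.0173, 0.2001]
orientation: [180.0, -0.0, 97.7]
force: [0.4, -5.4, 1.6]
opening: 0.0596
grasp_force: 2.6
```

Call:
send_rows(
  steps=[
    {"translation":[-0.006,0.04,0],"twist":[0,0,0],"grip":-0.4},
    {"translation":[-0.011,0.08,0],"twist":[0,0,0],"grip":-0.4},
    {"translation":[-0.016,0.12,0],"twist":[0,0,0],"grip":-0.4},
    {"translation":[-0.021,0.16,0],"twist":[0,0,0],"grip":-0.4},
    {"translation":[-0.027,0.2,0],"twist":[0,0,0],"grip":-0.4},
    {"translation":[-0.032,0.24,0],"twist":[0,0,0],"grip":-0.4},
    {"translation":[-0.037,0.28,0],"twist":[0,0,0],"grip":-0.4},
    {"translation":[-0.043,0.32,0],"twist":[0,0,0],"grip":-0.4},
  ],
)

```text
t: 10.9
tool_pos: [0.4811, 0.0309, 0.1998]
orientation: [-179.9, -0.1, 97.6]
force: [-0.1, -4.1, 2.4]
opening: 0.0601
grasp_force: 1.7
```

```bash
python3 - <<'E'
from h import *
s=env.get_state();print(s["tool_pos"],s["orientation"],s["force"],s["opening"])
a=capture("top");b=capture("side")
a=cv2.resize(a[180:300,220:380],None,fx=3,fy=3);b=cv2.resize(b[170:350,240:400],None,fx=2,fy=2)
cv2.imwrite("pics/g5.png",np.hstack([a,b])[:,:,::-1])
E
```

```text
[0.4811 0.0309 0.1998] [-179.9377   -0.073    97.6478] [-0.0768 -4.0693  2.4343] 0.06013764750109434
```

View pics/g5.png

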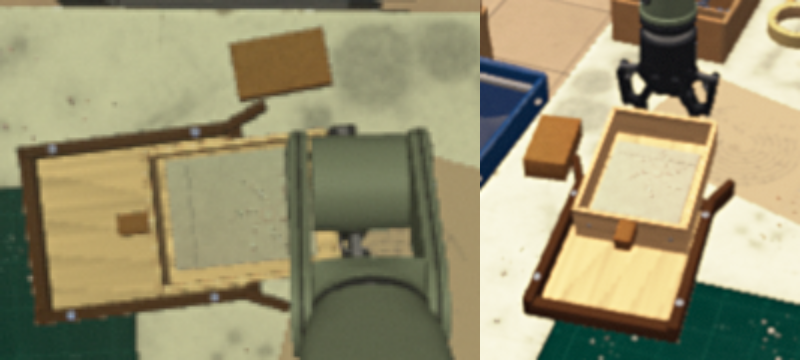

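The tray is entering straight, with the lead edge at (155–167,155–285) between the rails, the slab in place and about 5 N of push. I'll keep pushing.

Call:
send_rows(
  steps=[
    {"translation":[-0.006,0.04,0],"twist":[0,0,0],"grip":-0.4},
    {"translation":[-0.011,0.08,0],"twist":[0,0,0],"grip":-0.4},
    {"translation":[-0.016,0.12,0],"twist":[0,0,0],"grip":-0.4},
    {"translation":[-0.021,0.16,0],"twist":[0,0,0],"grip":-0.4},
    {"translation":[-0.027,0.2,0],"twist":[0,0,0],"grip":-0.4},
    {"translation":[-0.032,0.24,0],"twist":[0,0,0],"grip":-0.4},
    {"translation":[-0.037,0.28,0],"twist":[0,0,0],"grip":-0.4},
    {"translation":[-0.043,0.32,0],"twist":[0,0,0],"grip":-0.4},
    {"translation":[-0.048,0.36,0],"twist":[0,0,0],"grip":-0.4},
  ],
)

```text
t: 11.9
tool_pos: [0.4742, 0.0848, 0.1999]
orientation: [-180.0, -0.0, 97.7]
force: [0.4, -2.7, -1.4]
opening: 0.0598
grasp_force: 1.4
```

Call:
send_rows(
  steps=[
    {"translation":[-0.005,0.035,0],"twist":[0,0,0],"grip":-0.4},
    {"translation":[-0.009,0.07,0],"twist":[0,0,0],"grip":-0.4},
    {"translation":[-0.014,0.105,0],"twist":[0,0,0],"grip":-0.4},
    {"translation":[-0.019,0.14,0],"twist":[0,0,0],"grip":-0.4},
    {"translation":[-0.023,0.175,0],"twist":[0,0,0],"grip":-0.4},
    {"translation":[-0.028,0.21,0],"twist":[0,0,0],"grip":-0.4},
    {"translation":[-0.033,0.245,0],"twist":[0,0,0],"grip":-0.4},
    {"translation":[-0.037,0.28,0],"twist":[0,0,0],"grip":-0.4},
  ],
)

```text
t: 12.7
tool_pos: [0.4687, 0.1267, 0.2]
orientation: [-180.0, -0.0, 97.7]
force: [0.6, -2.8, -1.2]
opening: 0.0598
grasp_force: 1.5
```

```bash
python3 - <<'E'
from h import *
s=env.get_state();print(s["tool_pos"],s["orientation"],s["force"],s["opening"])
a=capture("top");b=capture("side")
a=cv2.resize(a[180:300,220:380],None,fx=3,fy=3);b=cv2.resize(b[170:350,240:400],None,fx=2,fy=2)
cv2.imwrite("pics/g6.png",np.hstack([a,b])[:,:,::-1])
E
```

```text
[0.4687 0.1267 0.2   ] [-179.998   -0.023   97.692] [ 0.573  -2.8362 -1.1713] 0.059841085272091546
```

View pics/g6.png

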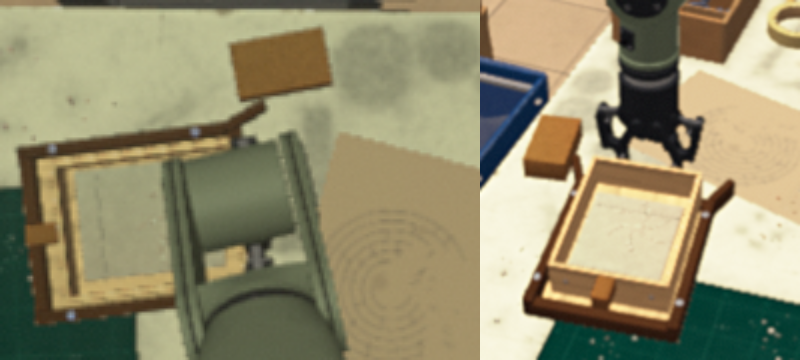

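The lead end is at the back of the bay with the slab inside, and the tail is close to the sill. That was my last allowed picture, so from here I'll check by force readings and numbers. Pushing on in small steps.

Call:
send_rows(
  steps=[
    {"translation":[-0.003,0.02,0],"twist":[0,0,0],"grip":-0.4},
    {"translation":[-0.005,0.04,0],"twist":[0,0,0],"grip":-0.4},
    {"translation":[-0.008,0.06,0],"twist":[0,0,0],"grip":-0.4},
    {"translation":[-0.01,0.08,0],"twist":[0,0,0],"grip":-0.4},
    {"translation":[-0.01,0.08,0],"twist":[0,0,0],"grip":-0.4},
  ],
)

```text
t: 13.3
tool_pos: [0.4673, 0.1388, 0.2]
orientation: [180.0, -0.1, 97.7]
force: [-0.0, -0.1, -0.1]
opening: 0.0597
grasp_force: 0.1
```

Call:
send_rows(
  steps=[
    {"translation":[-0.002,0.015,0],"twist":[0,0,0],"grip":-0.4},
    {"translation":[-0.004,0.03,0],"twist":[0,0,0],"grip":-0.4},
    {"translation":[-0.004,0.03,0],"twist":[0,0,0],"grip":-0.4},
  ],
)

```text
t: 13.6
tool_pos: [0.4667, 0.143, 0.2]
orientation: [180.0, -0.0, 97.7]
force: [-0.9, -1.1, -0.8]
opening: 0.0599
grasp_force: 0.9
```

```bash
cat > chk.py <<'E'
from h import *
import sys
s=env.get_state();print(s["t"],s["tool_pos"],s["force"])
im=capture("top");cv2.imwrite(sys.argv[1],im[:,:,::-1])
side=capture("side");cv2.imwrite(sys.argv[1].replace(".png","_s.png"),side[:,:,::-1])
c,sn=np.cos(np.radians(97.6)),np.sin(np.radians(97.6));a=np.array([c,sn,0]);n=np.array([-sn,c,0]);bay=np.array([.452,.249,0])
g=side.astype(float)
# brightness profile along bay axis in the side view, at rim height, lat -40..40 mean colour
for lat in(-.06,.06):
    S=np.arange(.06,.14,.004);P=proj("side",[bay+x*a+lat*n+[0,0,.056] for x in S]).astype(np.float32)
    v=cv2.remap(side,P[:,0].reshape(1,-1),P[:,1].reshape(1,-1),cv2.INTER_LINEAR)[0]
    print(lat,[(round(x*1000),*map(int,q)) for x,q in zip(S,v)])
E
python3 chk.py pics/c1.png
```

```text
13.6 [0.4667 0.143  0.2   ] [-0.9404 -1.1215 -0.7824]
-0.06 [(60, 126, 92, 60), (64, 129, 94, 62), (68, 126, 92, 60), (72, 127, 93, 62), (76, 126, 93, 62), (80, 126, 91, 61), (84, 127, 93, 62), (88, 178, 139, 91), (92, 242, 204, 138), (96, 205, 160, 105), (100, 135, 97, 64), (104, 141, 104, 68), (108, 152, 114, 74), (112, 144, 106, 69), (116, 129, 94, 61), (120, 167, 129, 83), (124, 216, 176, 114), (128, 198, 157, 100), (132, 121, 82, 48), (136, 95, 53, 28), (140, 95, 55, 29)]
0.06 [(60, 228, 215, 179), (64, 227, 213, 176), (68, 229, 217, 179), (72, 229, 216, 180), (76, 227, 214, 176), (80, 226, 212, 176), (84, 226, 212, 175), (88, 234, 216, 170), (92, 242, 213, 148), (96, 187, 147, 97), (100, 132, 97, 63), (104, 141, 104, 68), (108, 142, 104, 68), (112, 138, 105, 76), (116, 122, 100, 86), (120, 135, 103, 77), (124, 151, 112, 74), (128, 132, 93, 59), (132, 101, 61, 34), (136, 96, 55, 29), (140, 95, 55, 31)]
```

The force vanished at t=13.3, which suggests the tail dropped. The leading rim reads s ≈ 96 mm, so the tray's centre is near the bay centre. Backing off, rising, then checking the rim heights by triangulating both views.

Call:
send_rows(
  steps=[
    {"translation":[0.03,-0.2,0],"twist":[0,0,0],"grip":-0.4},
    {"translation":[0.05,-0.4,0],"twist":[0,0,0],"grip":-0.4},
    {"translation":[0.05,-0.4,0.3],"twist":[0,0,0],"grip":-0.4},
    {"translation":[0.05,-0.7,0.6],"twist":[0,0,0],"grip":-0.4},
    {"translation":[0.05,-1,0.9],"twist":[0,0,0],"grip":-0.4},
    {"translation":[0.05,-1,0.9],"twist":[0,0,0],"grip":-0.4},
  ],
)

```text
t: 14.3
tool_pos: [0.4745, -0.0087, 0.3381]
orientation: [179.7, 0.0, 97.6]
force: [0.6, -0.5, -0.8]
opening: 0.0598
grasp_force: 0.0
```

Call:
send_rows(
  steps=[
    {"translation":[0,-0.3,0],"twist":[0,0,0],"grip":-0.4},
    {"translation":[0,-0.6,0],"twist":[0,0,0],"grip":-0.4},
    {"translation":[0,-0.9,0],"twist":[0,0,0],"grip":-0.4},
    {"translation":[0,-1,0],"twist":[0,0,0],"grip":-0.4},
    {"translation":[0,-1,0],"twist":[0,0,0],"grip":-0.4},
  ],
)

```text
t: 14.8
tool_pos: [0.4742, -0.1586, 0.3349]
orientation: [180.0, -0.1, 97.5]
force: [0.2, 1.2, -0.1]
opening: 0.0598
grasp_force: 0.0
```

```bash
cat > rim.py <<'E'
from h import *
s=env.get_state();print(s["t"],s["tool_pos"],s["force"])
ims={n:capture(n) for n in("top","side")}
for n in ims: cv2.imwrite(f"pics/f_{n}.png",ims[n][:,:,::-1])
c,sn=np.cos(np.radians(97.6)),np.sin(np.radians(97.6));a=np.array([c,sn,0]);n_=np.array([-sn,c,0]);bay=np.array([.452,.249,0])
S=np.arange(-.13,.131,.004)
for n,im in ims.items():
    for lat in(-.045,.045):
        P=proj(n,[bay+x*a+lat*n_+[0,0,.056] for x in S]).astype(np.float32)
        v=cv2.remap(im,P[:,0].reshape(1,-1),P[:,1].reshape(1,-1),cv2.INTER_LINEAR)[0]
        print(n,lat,' '.join(f"{round(x*1000)}:{q[0]}/{q[2]}" for x,q in zip(S,v) if abs(x)>.068))
E
python3 rim.py
```

```text
14.8 [ 0.4742 -0.1586  0.3349] [ 0.2112  1.2201 -0.1043]
top -0.045 -130:191/148 -126:193/150 -122:155/119 -118:90/54 -114:76/32 -110:76/35 -106:115/57 -102:170/96 -98:134/84 -94:157/93 -90:183/98 -86:186/104 -82:187/106 -78:186/105 -74:165/109 -70:163/124 70:167/118 74:179/105 78:167/94 82:112/62 86:102/57 90:172/96 94:143/82 98:72/34 102:78/34 106:80/36 110:53/42 114:32/46 118:33/48 122:36/51 126:28/43 130:30/44
top 0.045 -130:163/126 -126:170/132 -122:153/117 -118:91/50 -114:78/37 -110:77/35 -106:136/73 -102:194/109 -98:146/89 -94:175/106 -90:182/104 -86:186/104 -82:190/107 -78:191/107 -74:170/103 -70:165/120 70:162/120 74:179/108 78:172/96 82:113/61 86:88/49 90:172/99 94:138/77 98:74/34 102:73/31 106:80/35 110:109/81 114:73/69 118:29/46 122:28/46 126:30/47 130:27/46
side -0.045 -130:215/174 -126:217/174 -122:223/181 -118:232/193 -114:241/207 -110:243/214 -106:244/214 -102:245/217 -98:245/211 -94:245/183 -90:235/138 -86:158/76 -82:121/56 -78:136/65 -74:147/71 -70:149/73 70:237/187 74:236/186 78:236/188 82:236/191 86:238/197 90:244/168 94:240/134 98:152/72 102:126/60 106:144/69 110:149/74 114:140/81 118:137/76 122:145/70 126:149/71 130:127/55
side 0.045 -130:227/153 -126:228/152 -122:227/152 -118:223/158 -114:215/168 -110:210/169 -106:205/166 -102:207/168 -98:221/169 -94:240/162 -90:238/133 -86:174/84 -82:139/65 -78:143/69 -74:145/71 -70:144/71 70:230/184 74:231/185 78:230/184 82:230/182 86:233/182 90:244/168 94:241/135 98:154/75 102:138/67 106:145/70 110:144/69 114:146/70 118:146/70 122:143/69 126:141/66 130:113/45
```

Both views agree. The leading rim is at s ≈ +96 mm and the rear rim at ≈ -94…-87 mm, both at 56 mm height. The bay floor shows between the sill and the tail, so the tray lies flat in the bay, and the gripper is clear.

```bash
python3 -c "
from plant import ticket
print(ticket.hand_in())"
```

```text
the job is handed in; nothing more can be done
None
```

The job is handed in: by my measurements the tray lies flat in its bay with its tail behind the sill, the slab was still in it in the last picture I viewed, and I left the tape, block and glue alone; the hand-in gave no verdict.

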